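# Move the battery pack from the charger to the work lamp

## Robot

A 7-joint arm with a two-finger parallel gripper is mounted at the origin on the work surface. World frame = base frame: x ahead of the robot, y to its left, z up, the work surface at z = 0. Lengths are in m, angles in rad, forces in N, time in s.
With the tool pointing down it reaches from about 0.425 to 1.025 m from the base axis. Payload 9.4 kg.
Tool frame: the origin (TCP) lies on the centre line of the jaws, within the pads' length; the fingertips stand arm.nose_length ahead of it and the grasp point (between the pads) lies 6 mm ahead of it (arm.nose_length is the distance from the TCP to the fingertips, in m); x points along the fingers, y is the direction in which the jaws open and shut, and the axes are right-handed (so a half turn about x gives the same grasp; the last joint's range is limited). The gripper opens to 93 mm and grips with 3 to 60 N. Pads are 15 mm wide; open, the fingers measure 128 mm over their backs; the gripper's body (75 mm by 188 mm) begins 65 mm behind the grasp point.
Start: joints at [1.12, 0.599, -0.003, 1.599, 0.002, 0.943, -0.08], TCP at [0.265, -0.675, 0.244] pointing down, gripper open.
Joint ranges: [-2.57, 2.57], [-0.35, 1.97], [-1.29, 1.29], [0.11, 2.56], [-1.05, 4.19], [0.11, 1.86], [-2.63, 2.63]. Speed limits (rad/s): [2.22, 2.22, 3.01, 3.01, 3.14, 3.14, 3.14].

## Interface

Orientations are given as a unit quaternion [x, y, z, w].
In Python, from workcell import arm gives the robot as it stands.
- The arm moves only by the tool step_arm, never from a script. Its argument "increments" is a list of rows, each a list of 3 entries, a list of its own where there are three numbers: the shift along the tool's x, y, z as a fraction of full scale, then the turn about the tool's x as a fraction of full scale, then the opening, from -1 (shut) to 1 (fully open). In form: [[[tx, ty, tz], turn, grip], ...]. A call has 1 to 8 rows; each row is the pose to reach, as a shift and turn from the pose commanded when the call began, along the tool's axes at that moment; what a row does not reach only later rows make up. Full scale, the value 1, is 0.1 m for a shift and 0.5 rad for a turn. A row lasts 1/10 s, in which the tool goes at most 50 mm and 8.59 degrees, less where a joint would pass 70% of its speed; a pose out of reach is approached as far as the arm can. A call with a number of a shift or a turn outside -1 to 1 is refused whole. A call with a gripper value outside its range is refused whole. The fingers move at their own pace and stop on an object; "force" is the grip in N (left out, the last holds). Time passes only in rows, so rows that repeat a pose let the fingers close. It gives the time, the measured TCP pose, the force and the opening at its end, in the units of the state.
- arm.get_state(): the state, without advancing time (a new reading comes with each control period).
- arm.get_image(name): name is "scene" or "top" or "wrist"; returns a dict with "image" (420x560x3 uint8, blue, green, red), "camera_matrix" (3x3 intrinsics, pixels), "D" ([k1, k2, p1, p2, k3] as OpenCV has them; the pictures are not rectified), "cam_to_world" (4x4, takes a point from camera to world coordinates). Camera axes: x right, y up, looking along -z (the intrinsics and any distortion apply to the point x, -y, -z); pixel columns grow to the right and rows downward; lengths in m; the calibration is good to about 2 mm. A picture is of the moment at which its call begins. There is no depth.
- arm.hand_in(): hands the job in, once; it reports no verdict.
The state is a dict: "time_s": time; "joint_pos": joint angles; "qd": joint speeds; "tau": joint torques, N m; "position": TCP position; "ee_rot": TCP orientation; "ft_force": force on the tool from outside, world axes, zero at the start; "torque": the same for the moment, N m; "width": finger opening in m.
Only numpy, scipy, OpenCV 4.12 (cv2) and the standard library are available. Lean on these libraries where they do the work, as an engineer would, in place of code of your own. Each camera call takes 0.05 s, during which the arm holds its last target.

## Task

Take the battery pack out of the charger by pinching its two side tabs together, and press it into the empty dock of the work lamp until both tabs have snapped out and it stays down. Do not yank or force it, squeeze and press gently, and leave the other things on the bench alone.

Things in the scene. Friction and masses are not known exactly. Their poses are not given: they have to be found in the camera images.
- pack: Battery pack to be moved: upright black block 48 (x) x 40 (y) x 90 mm tall, 250 to 390 g, a grey ribbed sprung tab on its +y and on its -y side; starts snapped into the charger. Origin: centre of its underside, z up, y from tab to tab. Over the tabs' pads it is 57 mm wide free, 44 mm fully pinched. The same either way round. Pulled while a barb still hooks, it does not give: the pull just rises.
- tab_left_grip (a point): Middle of the outer face of the +y tab's ribbed pad, 68 mm above the pack's underside, 28.5 mm from its mid-plane when free. Pad 22 mm wide (x), from 46 to 86 mm above the underside; moves straight inwards, stays upright. At its foot a finger rest, 43 to 46 mm above the underside, juts out 8 mm further: keep the fingertips above it; it takes the push when pressing down.
- tab_right_grip (a point): The same on the -y tab. Lower down each tab has a barb (flat top 27 mm above the pack's underside) that hooks under a ledge of the dock. Both barbs must clear the ledges: each tab pressed in by more than 5 mm, 6 mm if the pack stands off centre in its dock.
- tab_left (a joint): How far the +y tab is pressed in, m: 0 free, 0.0065 against its stop. Springs back by itself: 5 N to start moving, about 12 N at the stop, plus friction at the barb. A squeeze of 18 to 30 N per finger is right; over 40 N it breaks.
- tab_right (a joint): The same for the -y tab.
- charger: Charger, fixed: squat black box with an open dock 66 x 74 mm outside, 51 mm high, where the pack stands, 34 mm high flanks out to 54 mm in y, and on its -x side a 34 mm high part with grey vent slots (x from -95 to -33 mm). Origin: under the dock's centre, at bench height. z up.
- charger_seat (a point): Where the pack's origin starts: on the charger dock's axis, 12.5 mm above the bench, pack y along charger y. A spring plate below pushes the pack up with about 8 N, so it rises up to 8 mm when freed.
- lamp: Work lamp, fixed: a black open dock (66 x 74 mm outside) in an 80 x 83 mm metal sleeve 44 mm high; on its -x side an aluminium foot and a flat lamp head 104 mm wide, up to 107 mm high (x from -110 to -50 mm) on two arms. Origin: under the dock's centre, at bench height (NOT the dock's floor), z up. Well 51 (x) x 43 mm (y), 1.5 mm clearance round the pack, mouth flared by 5 mm at 45 degrees.
- lamp_axis (a point): A point on the axis of the lamp's dock, 100 mm above the bench, axes as the lamp's; the pack's y goes along its y (either way). The dock was clamped in its sleeve at some height: its mouth is 51 to 81 mm above the bench, which is not measured, so feel for it. The snapped pack's underside lies 38.5 mm below the mouth (12.5 to 42.5 mm above the bench).
- lamp_foot (a point): Middle of the lamp foot's top at its -x end. Feel in the dock: 30.5 mm below the mouth the pack's underside meets a sprung contact plate: 4 N at first, 8 N at the snapped height 8 mm deeper, 9 N at the hard floor 2.5 mm below that, where the force rises steeply; over 28 N of pushing breaks the contacts. Let go between snapped height and floor, the tabs spring out under the ledges; higher, the pack is pushed up again.
- big_pack: Bystander: Larger battery pack 85 x 65 x 73 mm, loose, belongs to another tool. Origin: its underside (tools: on their axis). Leave alone.
- wrench: Bystander: Steel wrench lying flat, loose. Origin: its underside (tools: on their axis). Leave alone.
- bearing: Bystander: Steel bearing ring, 62 mm across, 18 mm high, loose. Origin: its underside (tools: on their axis). Leave alone.
- screwdriver: Bystander: Screwdriver lying, loose. Origin: its underside (tools: on their axis). Leave alone.
- spray: Bystander: Spray can 58 mm across, 160 mm tall, loose. Origin: its underside (tools: on their axis). Leave alone.
- mug: Bystander: White mug 80 mm across, 92 mm tall, loose. Origin: its underside (tools: on their axis). Leave alone.
There are look-alikes about, which are no part of the job. What is shaped like the pack but green or yellow is not meant.

How it is judged:
On the way, in this order (a step that is already met when the one before it is completed fails the run):
1. the pack is freed from the charger and lifted clear of its dock (z of pack in the frame of charger_seat above 0.045 m), for 0.2 s.
2. the pack is snapped into the lamp's dock (horizontal distance between pack and lamp below 0.004 m and z of pack in the frame of lamp below 0.046 m and contact force between pack and lamp above 8 N and angle between the y axis of pack and the y axis of lamp, either way round below 0.12 rad and angle between pack's own z axis and vertical below 0.08 rad and value of joint each of tab_left, tab_right below 0.003 m), for 0.2 s.
At the end, for the whole second after the job is handed in: The pack is let go and at rest in the lamp's dock: within 4 mm of its axis, under 46 mm above the bench, upright within 0.08 rad, turned true within 0.12 rad (either way round), both tabs out (in by under 3 mm), sprung up against the ledges (over 8 N between pack and lamp) (all of step 2 and linear speed of pack below 0.01 m/s); the robot touches nothing.
It fails at once if the tabs are squeezed, or the pack is pushed, too hard (over 80 N, 40 on each tab, between fingers and pack) (contact force between the fingers and pack above 80 N).
It fails at once if the pack, held by the fingers, is yanked or forced in the charger's dock (over 40 N) (contact force between pack and charger above 40 N and contact force between the fingers and pack above 25 N).
It fails at once if the pack, held or pushed by the fingers, is forced into the lamp (over 28 N) (contact force between pack and lamp above 28 N and contact force between the fingers and pack above 25 N).
It fails at once if another thing on the bench is moved (over 30 mm) (distance of any of big_pack, wrench, bearing, screwdriver, spray, mug from where it was at the start of the episode above 0.03 m).
It also fails if it takes over 54 s, if anything falls off the work surface, if the arm or the gripper's body presses on something with over 40 N, if the wrist force passes 120 N, or if a joint passes its speed limit or range.

## Working session

There is one attempt and no reset: what is moved stays moved. The work goes in short steps, Python scripts to look and compute and a tool call to move; the robot and the scene stay as the last step left them, time stands still between calls to the robot, and variables do not carry over. Pictures are saved under pics/ and viewed, and the job is handed in when it is done.

Besides the shell and the picture viewer there is one more tool, called after "Call:" as name(argument=value, ...) on one line, values as JSON. step_arm: Moves the arm, as the interface text tells. Shift numbers are shares of 0.1 m and turn numbers shares of 0.5 rad, none past 1 either way. Its arguments: {"type":"object","properties":{"increments":{"type":"array"},"force":{"type":"number"}},"required":["increments"]}

```bash
mkdir -p pics; ls; python3 - <<'E'
from workcell import arm
import cv2,pickle
s=arm.get_state(); print(s, arm.nose_length)
for n in ["scene","top","wrist"]:
    d=arm.get_image(n); cv2.imwrite(f"pics/{n}0.png",d["image"]); pickle.dump(d,open(f"pics/{n}0.pkl","wb"))
    print(n,d["camera_matrix"],d["D"],d["cam_to_world"])
E
```

```text
pics
{'time_s': 0.0, 'joint_pos': array([ 1.12029403,  0.60012932, -0.00256328,  1.6001287 ,  0.00181627,
        0.94289706, -0.0798064 ]), 'qd': array([-0.00030586,  0.00100442, -0.00116242,  0.00147221,  0.00015354,
       -0.00026324, -0.00115521]), 'tau': array([-8.97376376e-04, -7.65055919e+01,  1.49649840e+00, -2.52345353e+01,
       -5.25417575e-02,  1.68513588e-02,  9.56940630e-05]), 'position': array([ 0.26456835, -0.67451746,  0.24275704]), 'ee_rot': array([-0.69463459, -0.13194828,  0.69493941, -0.13088795]), 'ft_force': array([-1.21809715,  0.03724578, -0.21768359]), 'torque': array([ 0.0086352 ,  0.00884261, -0.01726206]), 'width': 0.09304509029611936} 0.025
scene [[402.55025677   0.         279.03404906]
 [  0.         402.55025677 212.56722924]
 [  0.           0.           1.        ]] [-0.03272709  0.          0.          0.          0.        ] [[ 0.25097406 -0.72853344  0.63737826  1.34525149]
 [ 0.96784509  0.20040142 -0.15203669 -0.2034021 ]
 [-0.01696769  0.65504068  0.75540307  1.00794674]
 [ 0.          0.          0.          1.        ]]
top [[546.78052166   0.         262.99486803]
 [  0.         546.78052166 216.09438804]
 [  0.           0.           1.        ]] [-0.04999406  0.          0.          0.          0.        ] [[-0.01577113  0.98510434 -0.17123289  0.32959276]
 [-0.99985754 -0.01656803 -0.00322575 -0.00295902]
 [-0.00601469  0.17115762  0.9852253   1.47782977]
 [ 0.          0.          0.          1.        ]]
wrist [[352.88265169   0.         276.30641049]
 [  0.         352.88265169 214.21232571]
 [  0.           0.           1.        ]] [0.00231081 0.         0.         0.         0.        ] [[ 0.36511552  0.90054189  0.23604019  0.32983237]
 [-0.93096119  0.35356235  0.09113141 -0.64871099]
 [-0.00138727 -0.25301775  0.96746064  0.38398027]
 [ 0.          0.          0.          1.        ]]
```

View pics/scene0.png

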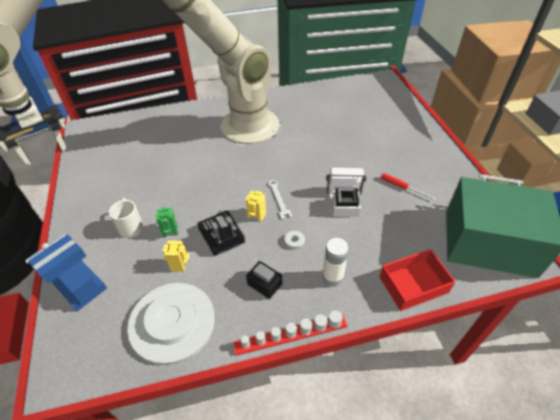

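View pics/top0.png

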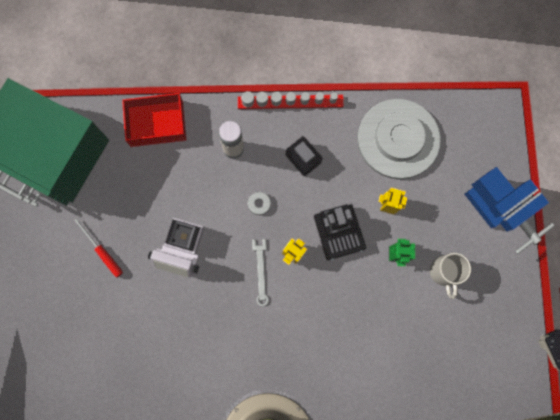

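View pics/wrist0.png

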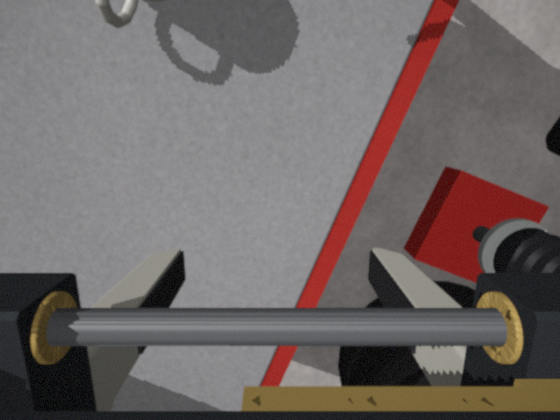

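```bash
python3 - <<'E'
import cv2,numpy as np
t=cv2.imread("pics/top0.png");s=cv2.imread("pics/scene0.png")
a=cv2.resize(t[190:275,300:380],(480,510),interpolation=cv2.INTER_CUBIC)
b=cv2.resize(t[205:290,135:215],(480,510),interpolation=cv2.INTER_CUBIC)
a=cv2.convertScaleAbs(a,alpha=1.6,beta=20);b=cv2.convertScaleAbs(b,alpha=1.6,beta=20)
cv2.imwrite("pics/c1.png",np.hstack([a,b])[:, :800] if 0 else cv2.resize(np.hstack([a,b]),(800,425)))
a=cv2.resize(s[195:265,185:255],(400,400),interpolation=cv2.INTER_CUBIC)
b=cv2.resize(s[155:225,310:380],(400,400),interpolation=cv2.INTER_CUBIC)
cv2.imwrite("pics/c2.png",cv2.convertScaleAbs(np.hstack([a,b]),alpha=1.6,beta=20))
E
```

```text
(no output)
```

View pics/c1.png

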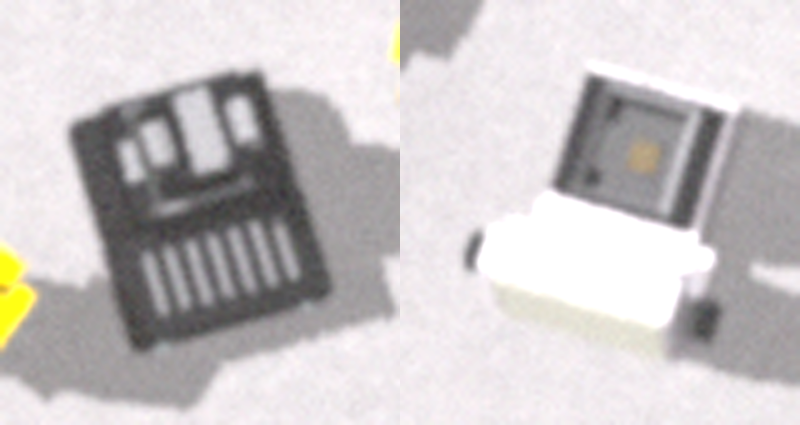

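View pics/c2.png

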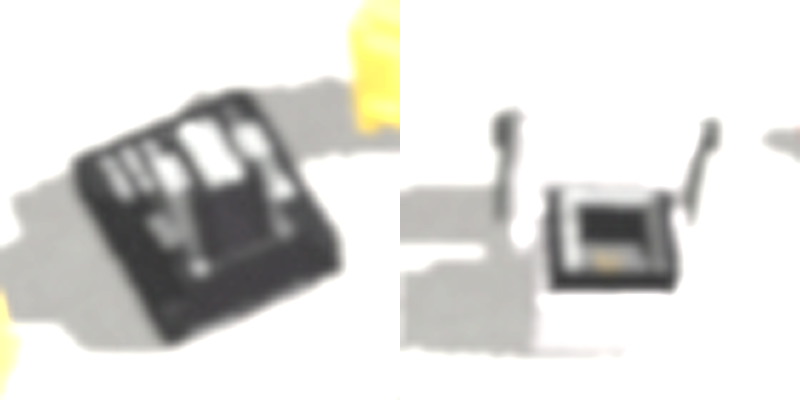

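```bash
cat > h.py <<'E'
import cv2,pickle,numpy as np
from scipy.spatial.transform import Rotation as R
def ray(d,uv):
    p=cv2.undistortPoints(np.array([[uv]],float),d["camera_matrix"],np.array(d["D"]))[0,0]
    T=np.array(d["cam_to_world"]); v=T[:3,:3]@np.array([p[0],-p[1],-1.]); return T[:3,3],v
def plane(d,uv,z):
    o,v=ray(d,uv); return o+v*(z-o[2])/v[2]
def tri(d1,u1,d2,u2):
    o1,v1=ray(d1,u1);o2,v2=ray(d2,u2)
    A=np.stack([v1,-v2],1);k=np.linalg.lstsq(A,o2-o1,rcond=None)[0]
    a=o1+v1*k[0];b=o2+v2*k[1];return (a+b)/2,np.linalg.norm(a-b)
def proj(d,P):
    T=np.array(d["cam_to_world"]);c=T[:3,:3].T@(np.array(P,float)-T[:3,3])
    q=np.array([[c[0],-c[1],-c[2]]]);return cv2.projectPoints(q,np.zeros(3),np.zeros(3),d["camera_matrix"],np.array(d["D"]))[0].ravel()
def load(n): return pickle.load(open(f"pics/{n}.pkl","rb"))
def snap(n,tag):
    from workcell import arm
    d=arm.get_image(n);cv2.imwrite(f"pics/{tag}.png",d["image"]);pickle.dump(d,open(f"pics/{tag}.pkl","wb"));return d
def togo(target,yaw=None):
    """shift fractions (tool axes) and turn to bring the TCP to target; yaw = wanted tool-y direction angle mod pi"""
    from workcell import arm
    s=arm.get_state();M=R.from_quat(s["ee_rot"]).as_matrix()
    print("t",s["time_s"],"pos",s["position"].round(4),"x",M[:,0].round(3),"y",M[:,1].round(3),"z",M[:,2].round(3),"w",s["width"],"F",s["ft_force"].round(2))
    print("frac",(M.T@(np.array(target)-s["position"])/0.1).round(3))
    if yaw is not None:
        cur=np.arctan2(M[1,1],M[0,1]);dy=(yaw-cur+np.pi/2)%np.pi-np.pi/2
        print("cur yaw",cur,"turn frac (about tool x)",-dy/0.5*1.0 if M[2,0]<0 else dy/0.5, "rad",dy)
E
python3 - <<'E'
from h import *
t=load("top0");s=load("scene0")
print("pack top",plane(t,(340.4,216),.1025))
# charger edges: right edge
c=lambda x,y:(x/5+300,y/5+190)
for p in [(262,75),(328,290),(72,125),(135,348)]: print("ch",p,plane(t,c(*p),.034))
l=lambda x,y:((x-400)/5+135,y/5+205)
for p in [(590,65),(742,108),(555,188),(695,228),(640,150)]: print("lamp",p,plane(t,l(*p),.055))
togo([.5,0,.3])
E
```

```text
pack top [ 0.56554687 -0.19608785  0.1025    ]
ch (262, 75) [ 0.60678067 -0.23923902  0.034     ]
ch (328, 290) [ 0.48996964 -0.26929853  0.034     ]
ch (72, 125) [ 0.58119142 -0.13606769  0.034     ]
ch (135, 348) [ 0.46092973 -0.16562531  0.034     ]
lamp (590, 65) [0.57576899 0.23986569 0.055     ]
lamp (742, 108) [0.55142131 0.15920306 0.055     ]
lamp (555, 188) [0.51051734 0.25752994 0.055     ]
lamp (695, 228) [0.48827055 0.18369297 0.055     ]
lamp (640, 150) [0.52994608 0.21291592 0.055     ]
t 0.15 pos [ 0.2646 -0.6746  0.2429] x [-0.001  0.001 -1.   ] y [ 0.365 -0.931 -0.001] z [-0.931 -0.365  0.   ] w 0.09315919510244267 F [0.03 0.28 0.85]
frac [-0.565 -5.422 -4.655]
```

Call:
step_arm(increments=[[[0,-0.34,-0.45],0,1],[[0,-0.67,-0.91],0,1],[[0,-0.67,-0.91],0,1]])

```text
time_s: 0.45
position: [0.329, -0.5743, 0.2434]
ee_rot: [0.695, 0.134, -0.694, 0.132]
ft_force: [-0.1, 0.1, -0.1]
width: 0.0928
```

Call:
step_arm(increments=[[[0,-0.34,-0.45],0,1],[[0,-0.67,-0.91],0,1],[[0,-0.67,-0.91],0,1]])

```text
time_s: 0.75
position: [0.3888, -0.4788, 0.2436]
ee_rot: [0.695, 0.134, -0.694, 0.133]
ft_force: [0.8, 0.2, -0.0]
width: 0.0928
```

Call:
step_arm(increments=[[[0,-0.34,-0.45],0,1],[[0,-0.67,-0.91],0,1],[[0,-0.67,-0.91],0,1]])

```text
time_s: 1.05
position: [0.4487, -0.3835, 0.2436]
ee_rot: [0.695, 0.134, -0.694, 0.133]
ft_force: [0.5, -0.9, 0.1]
width: 0.093
```

Call:
step_arm(increments=[[[0,-0.34,-0.45],0,1],[[0,-0.67,-0.91],0,1],[[0,-0.67,-0.91],0,1]])

```text
time_s: 1.35
position: [0.5087, -0.2881, 0.2436]
ee_rot: [0.695, 0.134, -0.694, 0.133]
ft_force: [-0.1, -0.2, -0.1]
width: 0.0932
```

Call:
step_arm(increments=[[[0,-0.34,-0.45],0.13,1],[[0,-0.67,-0.91],0.26,1],[[0,-0.67,-0.91],0.26,1],[[0,-0.67,-0.91],0.26,1]])

```text
time_s: 1.75
position: [0.5671, -0.1953, 0.2434]
ee_rot: [-0.702, -0.088, 0.702, -0.087]
ft_force: [-0.6, 0.2, -0.2]
width: 0.0933
```

```bash
python3 - <<'E'
from h import *
d=snap("wrist","w1"); togo([.5655,-.196,.244],np.deg2rad(104))
E
```

```text
t 1.8 pos [ 0.5658 -0.1975  0.2433] x [-0.001 -0.001 -1.   ] y [ 0.243 -0.97   0.   ] z [-0.97  -0.243  0.001] w 0.09295925290141445 F [ 0.13 -1.29 -0.26]
frac [-0.007 -0.016 -0.001]
cur yaw -1.325371292914612 turn frac (about tool x) 0.002157877202156655 rad -0.0010789386010783275
```

View pics/w1.png

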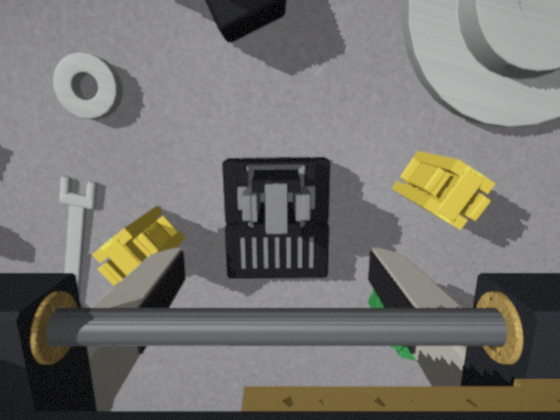

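```bash
python3 - <<'E'
from h import *
d=load("w1");a=d["image"][145:295,205:350]
cv2.imwrite("pics/w1c.png",cv2.convertScaleAbs(cv2.resize(a,None,fx=4,fy=4,interpolation=cv2.INTER_CUBIC),alpha=1.8,beta=10))
E
```

```text
(no output)
```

View pics/w1c.png

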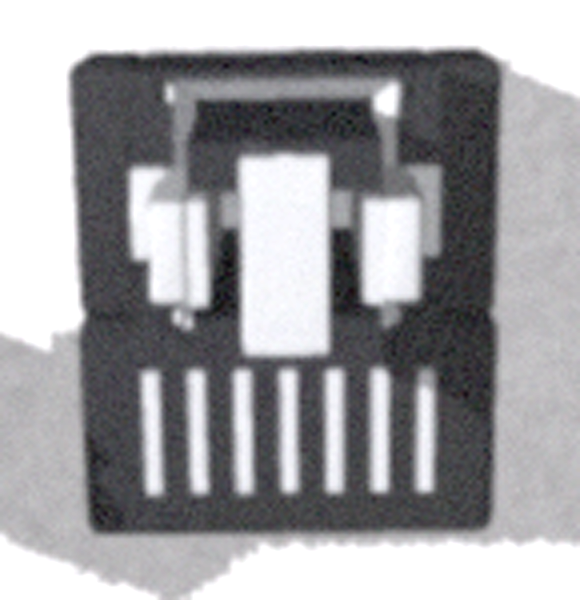

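```bash
python3 - <<'E'
from h import *
d=load("w1");c=lambda x,y:(205+x/4-.375,145+y/4-.375)
def P(x,y,z): return plane(d,c(x,y),z)
L=[P(149,y,.0985) for y in (199,303)];Rr=[P(421,y,.0985) for y in (199,303)]
mid=np.mean(L+Rr,0);w=np.linalg.norm(np.mean(L,0)-np.mean(Rr,0));v=np.mean(L,0)-np.mean(Rr,0)
print("tabs mid",mid,"width",w,"yaw",np.degrees(np.arctan2(v[1],v[0])),"padlen",np.linalg.norm(L[0]-L[1]))
L=[P(130,y,.0585) for y in (168,)];Rr=[P(441,y,.0585) for y in (168,)]
print("rests",np.mean(L+Rr,0),np.linalg.norm(L[0]-Rr[0]))
la=[P(x,y,.1025) for x,y in((240,155),(330,155),(330,355),(240,355))]
print("label",np.mean(la,0),np.linalg.norm(la[0]-la[1]),np.linalg.norm(la[1]-la[2]))
# charger edges at z=.034: left/right
a=P(88,340,.034);b=P(495,340,.034);print("ch",(a+b)/2,np.linalg.norm(a-b), np.degrees(np.arctan2(*(a-b)[[1,0]])))
# line direction of label sides
q=[(P(240,355,.1025),P(240,155,.1025)),(P(330,355,.1025),P(330,155,.1025)),(P(88,515,.034),P(82,340,.034)),(P(494,515,.034),P(495,340,.034))]
for a,b in q: print(np.degrees(np.arctan2(*(b-a)[[1,0]])))
# cross-check top cam
t=load("top0"); print("top pred px of mid",proj(t,mid))
E
```

```text
tabs mid [ 0.56800613 -0.19419546  0.0985    ] width 0.05667605392221475 yaw 104.22053244959464 padlen 0.022292768421231065
rests [ 0.57814264 -0.19169001  0.0585    ] 0.07274593278316044
label [ 0.56784674 -0.19424264  0.1025    ] 0.018167893241731438 0.04233109372372713
ch [ 0.53041144 -0.20534786  0.034     ] 0.10565239790554325 104.22170572922228
13.73668815751402
14.660719794430584
13.997773693738832
16.036351770861554
top pred px of mid [339.41585071 215.33400298]
```

Call:
step_arm(increments=[[[0.4,-0.03,-0.03],0,1],[[0.8,-0.03,-0.03],0,1],[[0.9,-0.03,-0.03],0,1],[[0.9,-0.03,-0.03],0,1]])

```text
time_s: 2.2
position: [0.5664, -0.1953, 0.1525]
ee_rot: [-0.701, -0.085, 0.703, -0.085]
ft_force: [0.0, 0.5, 1.4]
width: 0.0928
```

```bash
python3 - <<'E'
from h import *
togo([.568,-.1942,.0885],np.deg2rad(104.2))
E
```

```text
t 2.2 pos [ 0.5664 -0.1953  0.1525] x [-0.004 -0.    -1.   ] y [ 0.239 -0.971 -0.001] z [-0.971 -0.239  0.004] w 0.09277197124039173 F [0.03 0.5  1.41]
frac [ 0.64  -0.007 -0.02 ]
cur yaw -1.3294793217787337 turn frac (about tool x) -0.013039497534064637 rad 0.006519748767032318
```

Call:
step_arm(increments=[[[0.2,-0.01,-0.02],0,1],[[0.4,-0.01,-0.02],0,1],[[0.55,-0.01,-0.02],0,1],[[0.63,-0.01,-0.02],0,1],[[0.64,-0.01,-0.02],0,1],[[0.64,-0.01,-0.02],0,1]])

```text
time_s: 2.8
position: [0.5703, -0.1925, 0.0907]
ee_rot: [0.702, 0.086, -0.701, 0.086]
ft_force: [0.1, -0.4, -0.1]
width: 0.0932
```

```bash
python3 - <<'E'
from h import *
d=snap("wrist","w2");togo([.568,-.1942,.0885],np.deg2rad(104.2))
E
```

```text
t 2.85 pos [ 0.5704 -0.1923  0.0908] x [ 0.002 -0.001 -1.   ] y [ 0.241 -0.971  0.001] z [-0.971 -0.241 -0.001] w 0.09305676747909916 F [-0.11 -0.18  0.24]
frac [0.023 0.012 0.028]
cur yaw -1.3274029130512686 turn frac (about tool x) -0.008886680079132958 rad 0.004443340039566479
```

View pics/w2.png

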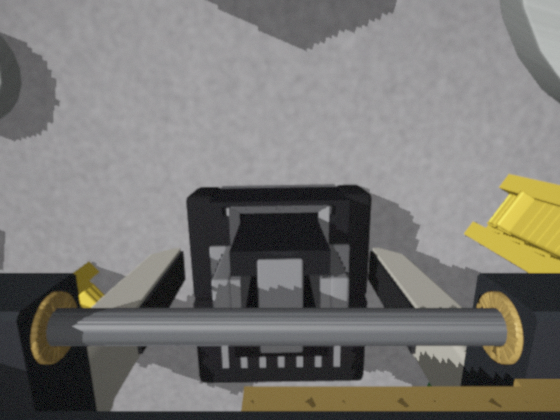

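Call:
step_arm(increments=[[[0.02,0.015,0.025],0,1],[[0.02,0.015,0.025],0,1],[[0.02,0.015,0.025],0,1]])

```text
time_s: 3.15
position: [0.5678, -0.1941, 0.0879]
ee_rot: [0.702, 0.086, -0.702, 0.086]
ft_force: [-1.1, 0.1, 0.3]
width: 0.0927
```

```bash
python3 - <<'E'
from h import *
from workcell import arm
togo([.568,-.1942,.0885],np.deg2rad(104.2))
E
```

```text
t 3.15 pos [ 0.5678 -0.1941  0.0879] x [ 0. -0. -1.] y [ 0.241 -0.97   0.   ] z [-0.97  -0.241 -0.   ] w 0.09267652671683482 F [-1.1   0.14  0.33]
frac [-0.006  0.002 -0.002]
cur yaw -1.3271758527672644 turn frac (about tool x) -0.008432559511124538 rad 0.004216279755562269
```

Call:
step_arm(increments=[[[0,0,0],0,0.4],[[0,0,0],0,0.35],[[0,0,0],0,0.3],[[0,0,0],0,0.3]], force=15)

```text
time_s: 3.55
position: [0.5678, -0.1938, 0.0876]
ee_rot: [-0.702, -0.086, 0.702, -0.086]
ft_force: [-0.0, 0.2, -0.0]
width: 0.0656
```

Call:
step_arm(increments=[[[0,0,0],0,0.15],[[0,0,0],0,0],[[0,0,0],0,-0.2],[[0,0,0],0,-0.4]], force=20)

```text
time_s: 3.95
position: [0.568, -0.1941, 0.0879]
ee_rot: [0.702, 0.086, -0.702, 0.086]
ft_force: [-0.0, -1.7, 4.2]
width: 0.042
```

Call:
step_arm(increments=[[[0,0,0],0,-1],[[0,0,0],0,-1],[[0,0,0],0,-1],[[0,0,0],0,-1]], force=25)

```text
time_s: 4.35
position: [0.568, -0.1941, 0.0877]
ee_rot: [0.702, 0.086, -0.702, 0.086]
ft_force: [1.0, -1.6, 4.4]
width: 0.0418
```

```bash
python3 - <<'E'
from h import *
d=snap("wrist","w3")
togo([.568,-.1942,.0885],np.deg2rad(104.2))
E
```

```text
t 4.4 pos [ 0.5679 -0.1941  0.0877] x [ 0. -0. -1.] y [ 0.241 -0.97   0.   ] z [-0.97  -0.241 -0.   ] w 0.041950823833170635 F [ 0.22 -1.92  4.69]
frac [-0.008  0.002 -0.   ]
cur yaw -1.3270813970115485 turn frac (about tool x) -0.008243647999693238 rad 0.004121823999846619
```

View pics/w3.png

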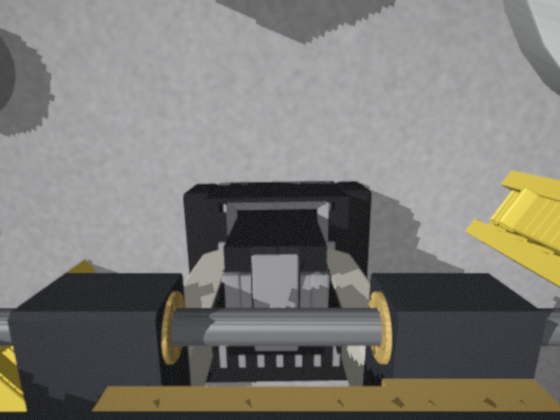

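Call:
step_arm(increments=[[[-0.03,0,0],0,-1],[[-0.06,0,0],0,-1],[[-0.1,0,0],0,-1],[[-0.15,0,0],0,-1],[[-0.15,0,0],0,-1]])

```text
time_s: 4.9
position: [0.5678, -0.1936, 0.1031]
ee_rot: [0.702, 0.086, -0.702, 0.086]
ft_force: [-0.5, -0.0, -2.1]
width: 0.0421
```

Call:
step_arm(increments=[[[-0.2,0,0],0,-1],[[-0.4,0,0],0,-1],[[-0.6,0,0],0,-1],[[-0.8,0,0],0,-1],[[-0.95,0,0],0,-1],[[-0.95,0,0],0,-1]])

```text
time_s: 5.5
position: [0.5685, -0.1939, 0.1993]
ee_rot: [0.703, 0.086, -0.701, 0.086]
ft_force: [0.1, -0.4, -2.4]
width: 0.0418
```

Call:
step_arm(increments=[[[-0.2,0,0],0,-1],[[-0.4,0,0],0,-1],[[-0.5,0,0],0,-1],[[-0.5,0,0],0,-1]])

```text
time_s: 5.9
position: [0.5681, -0.1939, 0.248]
ee_rot: [0.702, 0.086, -0.701, 0.086]
ft_force: [0.8, 0.3, -3.1]
width: 0.0419
```

```bash
python3 - <<'E'
from h import *
d=snap("wrist","w4")
togo([.55,.19,.248],np.deg2rad(74))
E
```

```text
t 5.95 pos [ 0.5677 -0.1938  0.2471] x [-0.  0. -1.] y [ 0.242 -0.97  -0.   ] z [-0.97  -0.242  0.   ] w 0.041508892164971854 F [-0.07 -0.63 -2.43]
frac [-0.008 -3.767 -0.755]
cur yaw -1.326874709673012 turn frac (about tool x) 1.0463485948819553 rad -0.5231742974409777
```

View pics/w4.png

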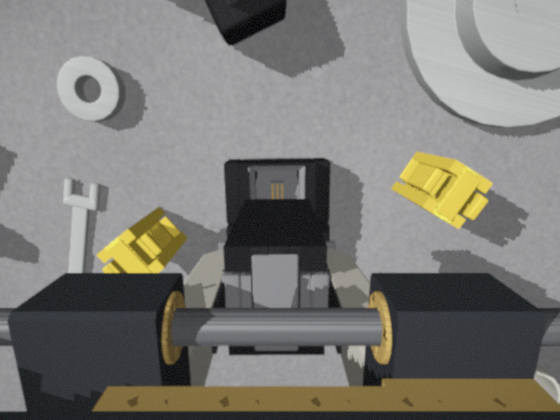

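Call:
step_arm(increments=[[[0,-0.4,0],0,-1],[[0,-0.8,0],0,-1],[[0,-1,0],0,-1]])

```text
time_s: 6.25
position: [0.5421, -0.0935, 0.246]
ee_rot: [-0.701, -0.088, 0.703, -0.086]
ft_force: [0.2, 1.0, -2.8]
width: 0.0416
```

Call:
step_arm(increments=[[[0,-0.4,0],0,-1],[[0,-0.8,0],0,-1],[[0,-1,0],0,-1]])

```text
time_s: 6.55
position: [0.5179, 0.0036, 0.2462]
ee_rot: [-0.701, -0.088, 0.703, -0.087]
ft_force: [-0.4, 0.3, -2.9]
width: 0.0419
```

Call:
step_arm(increments=[[[0,-0.4,0],0,-1],[[0,-0.8,0],0,-1],[[0,-1,0],0,-1]])

```text
time_s: 6.85
position: [0.4938, 0.1005, 0.2463]
ee_rot: [-0.701, -0.087, 0.702, -0.087]
ft_force: [1.7, -0.2, -2.0]
width: 0.0417
```

Call:
step_arm(increments=[[[0,-0.4,0],0,-1],[[0,-0.8,0],0,-1],[[0,-1,0],0,-1]])

```text
time_s: 7.15
position: [0.4696, 0.1976, 0.2464]
ee_rot: [-0.701, -0.087, 0.702, -0.087]
ft_force: [-0.0, 0.1, -3.3]
width: 0.0421
```

Call:
step_arm(increments=[[[0,-0.2,0],0.25,-1],[[0,-0.36,0],0.5,-1],[[0,-0.36,0],0.75,-1],[[0,-0.36,0],1,-1],[[0,-0.36,0],1,-1],[[0,-0.36,0],1,-1]])

```text
time_s: 7.75
position: [0.4621, 0.2291, 0.2467]
ee_rot: [-0.701, 0.089, 0.702, 0.089]
ft_force: [0.7, 0.2, -2.3]
width: 0.0417
```

```bash
python3 - <<'E'
from h import *
d=snap("wrist","w5")
togo([.4637,.2293,.248],np.deg2rad(74))
E
```

```text
t 7.8 pos [0.4623 0.2291 0.247 ] x [-0.001 -0.001 -1.   ] y [-0.25  -0.968  0.001] z [-0.968  0.25   0.001] w 0.04161845012915382 F [-0.14 -0.42 -2.68]
frac [-0.01  -0.006 -0.013]
cur yaw -1.8235505704328427 turn frac (about tool x) 0.05299687336229297 rad -0.026498436681146487
```

View pics/w5.png

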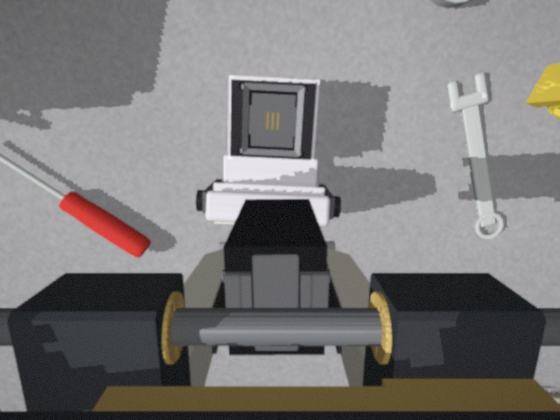

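```bash
python3 - <<'E'
from h import *
d=load("w5");a=d["image"][65:230,195:345]
cv2.imwrite("pics/w5c.png",cv2.convertScaleAbs(cv2.resize(a[:105,20:140],None,fx=6,fy=5.7,interpolation=cv2.INTER_CUBIC),alpha=1.6,beta=15))
E
```

```text
(no output)
```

View pics/w5c.png

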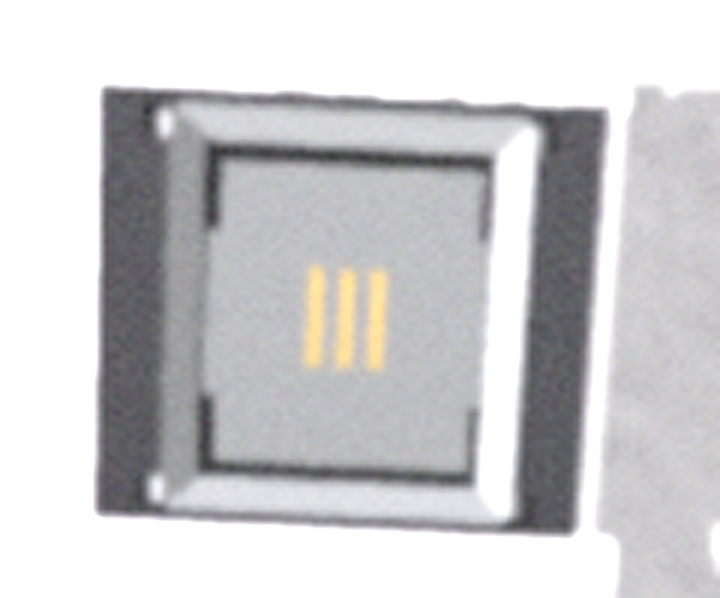

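```bash
python3 - <<'E'
from h import *
d=load("w5");c=lambda x,y:(215+x/6-.42,65+y/5.7-.41)
for zm in (.051,.06,.065,.07,.075,.081):
    P=[plane(d,c(*p),zm) for p in((105,88),(608,108),(575,533),(97,513))]
    n=np.linalg.norm
    w=((P[0]+P[3])-(P[1]+P[2]))/2;l=((P[0]+P[1])-(P[2]+P[3]))/2
    F=[plane(d,c(*p),zm) for p in((155,103),(543,120),(515,522),(147,500))]
    I=[plane(d,c(*p),zm-.005) for p in((210,150),(495,160),(475,480),(200,470))]
    print(zm,"ctr",np.mean(P,0)[:2].round(4),np.mean(F,0)[:2].round(4),np.mean(I,0)[:2].round(4),"w",n(w).round(4),"l",n(l).round(4),"yaw",np.degrees(np.arctan2(w[1],w[0])).round(2),np.degrees(np.arctan2(l[1],l[0])).round(2),
     "flare",n(((F[0]+F[3])-(F[1]+F[2]))/2).round(4),n(((F[0]+F[1])-(F[2]+F[3]))/2).round(4))
# contact strip gold centre
print(plane(d,c(345,320),.035))
# held pack in this image? yaw of label
E
```

```text
0.051 ctr [0.5322 0.2152] [0.5325 0.2161] [0.532  0.2155] w 0.0754 l 0.0664 yaw 73.16 -17.34 flare 0.0581 0.0625
0.06 ctr [0.5322 0.2151] [0.5324 0.216 ] [0.532  0.2154] w 0.0734 l 0.0647 yaw 73.16 -17.34 flare 0.0566 0.0608
0.065 ctr [0.5322 0.2151] [0.5324 0.216 ] [0.5319 0.2154] w 0.0722 l 0.0637 yaw 73.16 -17.34 flare 0.0557 0.0599
0.07 ctr [0.5321 0.215 ] [0.5323 0.2159] [0.5319 0.2153] w 0.0711 l 0.0627 yaw 73.16 -17.34 flare 0.0548 0.0589
0.075 ctr [0.5321 0.215 ] [0.5323 0.2159] [0.5319 0.2153] w 0.07 l 0.0617 yaw 73.16 -17.34 flare 0.054 0.058
0.081 ctr [0.5321 0.2149] [0.5323 0.2158] [0.5318 0.2152] w 0.0687 l 0.0605 yaw 73.16 -17.34 flare 0.0529 0.0569
[0.53177923 0.21569112 0.035     ]
```

Call:
step_arm(increments=[[[0,-0.02,-0.35],0.09,-1],[[0,-0.04,-0.71],0.09,-1],[[0,-0.04,-0.71],0.09,-1],[[0.3,-0.04,-0.71],0.09,-1],[[0.6,-0.04,-0.71],0.09,-1],[[0.75,-0.04,-0.71],0.09,-1],[[0.75,-0.04,-0.71],0.09,-1]])

```text
time_s: 8.5
position: [0.5307, 0.2144, 0.1703]
ee_rot: [-0.698, 0.106, 0.701, 0.105]
ft_force: [0.7, -0.5, -2.1]
width: 0.0417
```

```bash
python3 - <<'E'
from h import *
d=snap("wrist","w6");snap("scene","s6");
togo([.5321,.2153,.150],np.deg2rad(73))
a=cv2.imread("pics/s6.png")[120:240,280:420]
cv2.imwrite("pics/s6c.png",cv2.convertScaleAbs(cv2.resize(a,None,fx=5,fy=5,interpolation=cv2.INTER_CUBIC),alpha=1.5,beta=10))
E
```

```text
t 8.6 pos [0.5322 0.215  0.1727] x [-0.001 -0.    -1.   ] y [-0.296 -0.955  0.   ] z [-0.955  0.296  0.001] w 0.04179037092048143 F [ 0.2   0.15 -2.23]
frac [ 0.227 -0.003  0.002]
cur yaw -1.8710718950299619 turn frac (about tool x) -0.007139190792058159 rad 0.0035695953960290794
```

View pics/w6.png

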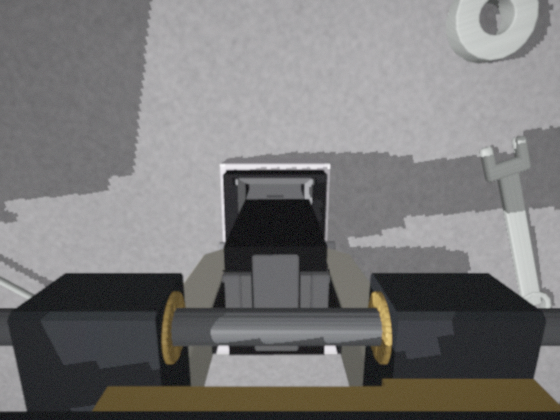

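View pics/s6c.png

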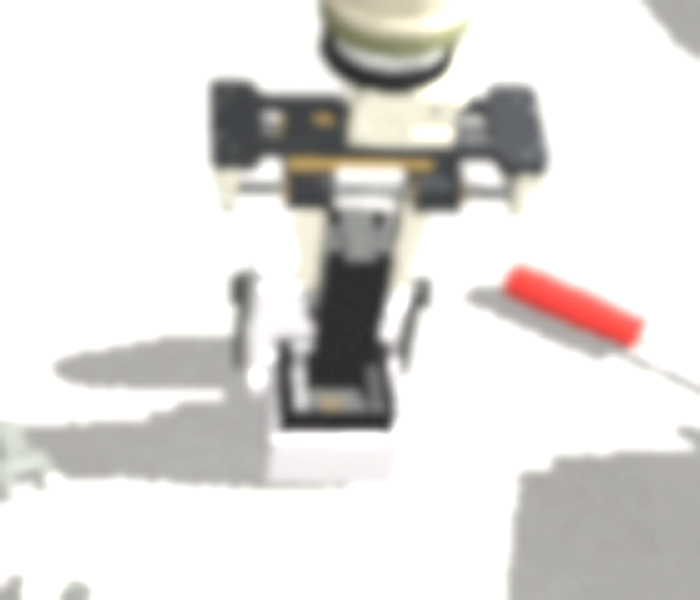

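Call:
step_arm(increments=[[[0.07,0,0],0,-1],[[0.14,0,0],0,-1],[[0.2,0,0],0,-1],[[0.2,0,0],0,-1]])

```text
time_s: 9.0
position: [0.5318, 0.215, 0.1519]
ee_rot: [-0.699, 0.106, 0.699, 0.106]
ft_force: [-0.0, 0.0, -2.6]
width: 0.0416
```

Call:
step_arm(increments=[[[0.04,0,0],0,-1],[[0.08,0,0],0,-1],[[0.1,0,0],0,-1],[[0.1,0,0],0,-1]])

```text
time_s: 9.4
position: [0.5321, 0.215, 0.1422]
ee_rot: [-0.699, 0.106, 0.699, 0.106]
ft_force: [-0.3, 0.6, -2.6]
width: 0.0419
```

```bash
python3 - <<'E'
from h import *
d=snap("wrist","w7")
togo([.5321,.2153,.140],np.deg2rad(73))
a=d["image"][130:360,190:360]
cv2.imwrite("pics/w7c.png",cv2.convertScaleAbs(cv2.resize(a,None,fx=2.6,fy=2.6,interpolation=cv2.INTER_CUBIC),alpha=1.8,beta=15))
E
```

```text
t 9.45 pos [0.5322 0.2151 0.1424] x [-0. -0. -1.] y [-0.297 -0.955  0.   ] z [-0.955  0.297  0.   ] w 0.04181735796158013 F [-0.03 -0.47 -2.45]
frac [ 0.024 -0.002  0.001]
cur yaw -1.8719831066303143 turn frac (about tool x) -0.008961613992763517 rad 0.004480806996381759
```

View pics/w7c.png

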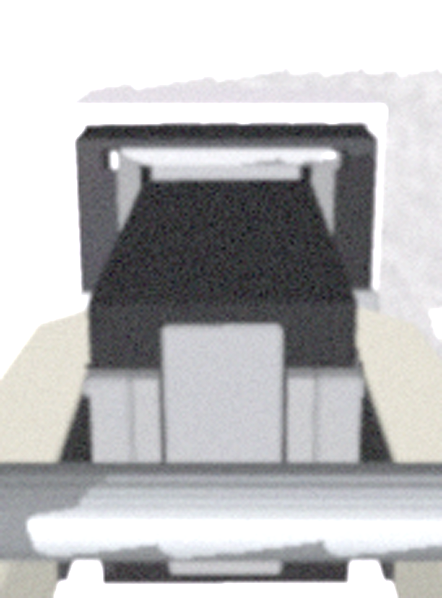

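Call:
step_arm(increments=[[[0.03,0,0],0,-1],[[0.06,0,0],0,-1],[[0.08,0,0],0,-1],[[0.1,0,0],0,-1],[[0.1,0,0],0,-1]])

```text
time_s: 9.95
position: [0.5321, 0.215, 0.1323]
ee_rot: [-0.699, 0.106, 0.699, 0.106]
ft_force: [-0.9, -0.2, -2.9]
width: 0.0415
```

Call:
step_arm(increments=[[[0.03,0,0],0,-1],[[0.06,0,0],0,-1],[[0.08,0,0],0,-1],[[0.08,0,0],0,-1]])

```text
time_s: 10.35
position: [0.5321, 0.215, 0.1242]
ee_rot: [-0.699, 0.106, 0.699, 0.106]
ft_force: [-0.2, 0.2, -2.2]
width: 0.0418
```

Call:
step_arm(increments=[[[0.02,0,0],0,-1],[[0.04,0,0],0,-1],[[0.06,0,0],0,-1],[[0.06,0,0],0,-1]])

```text
time_s: 10.75
position: [0.5321, 0.215, 0.1183]
ee_rot: [-0.699, 0.106, 0.699, 0.106]
ft_force: [-0.2, 0.9, -3.3]
width: 0.042
```

Call:
step_arm(increments=[[[0.02,0,0],0,-1],[[0.04,0,0],0,-1],[[0.06,0,0],0,-1],[[0.06,0,0],0,-1]])

```text
time_s: 11.15
position: [0.5321, 0.2151, 0.1123]
ee_rot: [-0.699, 0.106, 0.699, 0.106]
ft_force: [-0.3, -0.1, -2.5]
width: 0.0416
```

```bash
python3 - <<'E'
from h import *
d=snap("wrist","w8");snap("scene","s8")
togo([.5321,.2153,.110],np.deg2rad(73))
a=d["image"][130:360,190:360]
b=cv2.imread("pics/s8.png")[140:225,310:385]
cv2.imwrite("pics/w8c.png",cv2.convertScaleAbs(np.hstack([cv2.resize(a,(400,541),interpolation=cv2.INTER_CUBIC),cv2.resize(b,(400,541),interpolation=cv2.INTER_CUBIC)]),alpha=1.7,beta=15))
E
```

```text
t 11.25 pos [0.5322 0.2151 0.1125] x [-0. -0. -1.] y [-0.297 -0.955  0.   ] z [-0.955  0.297  0.   ] w 0.042047646409340014 F [ 0.11 -0.8  -1.81]
frac [ 0.025 -0.002  0.002]
cur yaw -1.8720182175935423 turn frac (about tool x) -0.009031835919220299 rad 0.0045159179596101495
```

View pics/w8c.png

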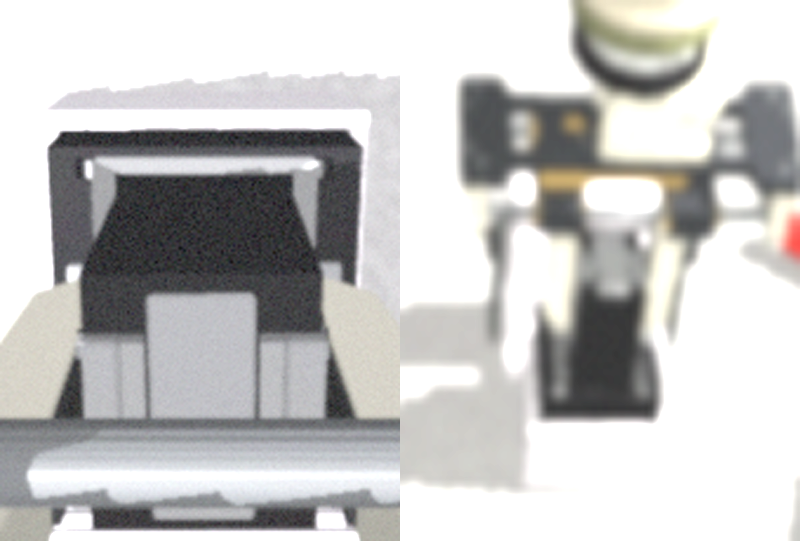

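Call:
step_arm(increments=[[[0.02,0,0],0,-1],[[0.04,0,0],0,-1],[[0.05,0,0],0,-1],[[0.05,0,0],0,-1]])

```text
time_s: 11.65
position: [0.5323, 0.2151, 0.1076]
ee_rot: [0.699, -0.106, -0.699, -0.106]
ft_force: [0.2, 0.1, 2.5]
width: 0.0417
```

Call:
step_arm(increments=[[[0.02,0,0],0,-1],[[0.03,0,0],0,-1],[[0.04,0,0],0,-1],[[0.04,0,0],0,-1]])

```text
time_s: 12.05
position: [0.5323, 0.2151, 0.1036]
ee_rot: [0.699, -0.106, -0.699, -0.106]
ft_force: [-1.2, 0.4, 3.8]
width: 0.0419
```

Call:
step_arm(increments=[[[0.02,0,0],0,-1],[[0.03,0,0],0,-1],[[0.03,0,0],0,-1]])

```text
time_s: 12.35
position: [0.5323, 0.2151, 0.1006]
ee_rot: [0.699, -0.106, -0.699, -0.106]
ft_force: [-0.7, -0.8, 4.5]
width: 0.0421
```

Call:
step_arm(increments=[[[0.01,0,0],0,-1],[[0.01,0,0],0,-1]])

```text
time_s: 12.55
position: [0.5323, 0.2151, 0.0997]
ee_rot: [0.699, -0.106, -0.699, -0.106]
ft_force: [-1.0, -0.5, 5.8]
width: 0.0417
```

Call:
step_arm(increments=[[[0.01,0,0],0,-1],[[0.01,0,0],0,-1]])

```text
time_s: 12.75
position: [0.5323, 0.2151, 0.0987]
ee_rot: [0.699, -0.106, -0.699, -0.106]
ft_force: [-0.4, -0.3, 5.2]
width: 0.0421
```

Call:
step_arm(increments=[[[0.005,0,0],0,-1],[[0.01,0,0],0,-1],[[0.01,0,0],0,-1]])

```text
time_s: 13.05
position: [0.5324, 0.2151, 0.0978]
ee_rot: [0.699, -0.106, -0.699, -0.106]
ft_force: [-1.1, -1.1, 5.7]
width: 0.0419
```

Call:
step_arm(increments=[[[0.005,0,0],0,-1],[[0.005,0,0],0,-1]])

```text
time_s: 13.25
position: [0.5323, 0.2151, 0.0977]
ee_rot: [0.699, -0.106, -0.699, -0.106]
ft_force: [-1.7, -0.3, 11.0]
width: 0.0424
```

Call:
step_arm(increments=[[[-0.01,0,0],0,-1],[[-0.01,0,0],0,-1]])

```text
time_s: 13.45
position: [0.5323, 0.2151, 0.0984]
ee_rot: [0.699, -0.106, -0.699, -0.106]
ft_force: [-1.8, -1.0, 5.8]
width: 0.042
```

```bash
python3 - <<'E'
from h import *
d=snap("wrist","w9");snap("scene","s9")
togo([.5321,.2153,.0985],np.deg2rad(73))
a=d["image"][130:360,190:360]
b=cv2.imread("pics/s9.png")[140:225,310:385]
cv2.imwrite("pics/w9c.png",cv2.convertScaleAbs(np.hstack([cv2.resize(a,(400,541),interpolation=cv2.INTER_CUBIC),cv2.resize(b,(400,541),interpolation=cv2.INTER_CUBIC)]),alpha=1.7,beta=15))
E
```

```text
t 13.55 pos [0.5323 0.2151 0.0983] x [ 0.  0. -1.] y [-0.297 -0.955 -0.   ] z [-0.955  0.297 -0.   ] w 0.041947745459084224 F [-1.92 -1.29  6.48]
frac [-0.002 -0.001  0.003]
cur yaw -1.8719997060915758 turn frac (about tool x) -0.008994812915286587 rad 0.004497406457643294
```

View pics/w9c.png

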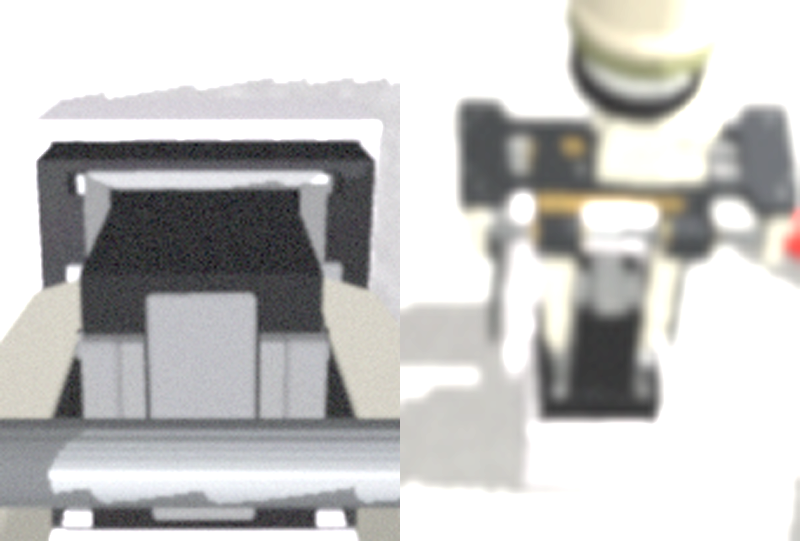

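Call:
step_arm(increments=[[[0,0,0],0,-0.03],[[0,0,0],0,0.04],[[0,0,0],0,0.12],[[0,0,0],0,0.23],[[0,0,0],0,0.4],[[0,0,0],0,0.4]])

```text
time_s: 14.15
position: [0.5323, 0.2152, 0.0979]
ee_rot: [-0.699, 0.106, 0.699, 0.106]
ft_force: [0.4, 0.3, -0.1]
width: 0.0646
```

```bash
python3 - <<'E'
from h import *
d=snap("wrist","w10")
togo([.5321,.2153,.0985],np.deg2rad(73))
a=d["image"][130:360,190:360]
cv2.imwrite("pics/w10c.png",cv2.convertScaleAbs(cv2.resize(a,(400,541),interpolation=cv2.INTER_CUBIC),alpha=1.7,beta=15))
E
```

```text
t 14.2 pos [0.5322 0.2151 0.0979] x [-0. -0. -1.] y [-0.297 -0.955  0.   ] z [-0.955  0.297  0.   ] w 0.06503318944383382 F [ 0.19  0.13 -0.1 ]
frac [-0.006 -0.001  0.002]
cur yaw -1.8719609071807857 turn frac (about tool x) -0.008917215093706687 rad 0.004458607546853344
```

View pics/w10c.png

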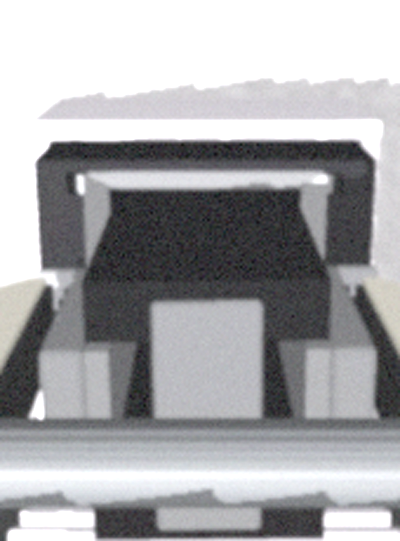

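Call:
step_arm(increments=[[[0,0,0],0,0.7],[[0,0,0],0,1],[[0,0,0],0,1],[[0,0,0],0,1]])

```text
time_s: 14.6
position: [0.5322, 0.2151, 0.098]
ee_rot: [-0.699, 0.106, 0.699, 0.106]
ft_force: [-0.5, -0.5, 0.3]
width: 0.0911
```

Call:
step_arm(increments=[[[-0.15,0,0],0,1],[[-0.3,0,0],0,1],[[-0.5,0,0],0,1],[[-0.7,0,0],0,1],[[-0.9,0,0],0,1],[[-1,0,0],0,1]])

```text
time_s: 15.2
position: [0.5327, 0.2152, 0.1997]
ee_rot: [0.7, -0.106, -0.699, -0.107]
ft_force: [0.1, 0.3, -0.2]
width: 0.0927
```

Call:
step_arm(increments=[[[-0.3,0,0],0,1],[[-0.5,0,0],0,1],[[-0.5,0,0],0,1],[[-0.5,0,0],0,1]])

```text
time_s: 15.6
position: [0.532, 0.2151, 0.2478]
ee_rot: [-0.699, 0.106, 0.699, 0.106]
ft_force: [0.3, 0.2, -1.0]
width: 0.0928
```

```bash
python3 - <<'E'
from h import *
d=snap("wrist","w11");snap("scene","s11");snap("top","t11")
togo([.5321,.2153,.0985],np.deg2rad(73))
a=d["image"][130:290,200:360]
cv2.imwrite("pics/w11c.png",cv2.convertScaleAbs(cv2.resize(a,None,fx=3.7,fy=3.7,interpolation=cv2.INTER_CUBIC),alpha=1.7,beta=15))
b=cv2.imread("pics/s11.png")[140:225,310:385];c=cv2.imread("pics/t11.png")[205:290,135:215]
cv2.imwrite("pics/s11c.png",cv2.convertScaleAbs(np.hstack([cv2.resize(x,(400,450),interpolation=cv2.INTER_CUBIC) for x in (b,c)]),alpha=1.5,beta=10))
E
```

```text
t 15.75 pos [0.5317 0.2149 0.2468] x [-0.002 -0.001 -1.   ] y [-0.297 -0.955  0.001] z [-0.955  0.297  0.001] w 0.09286196177966685 F [0.14 0.46 0.58]
frac [ 1.483 -0.008 -0.005]
cur yaw -1.8719207932011928 turn frac (about tool x) -0.008836987134520413 rad 0.004418493567260207
```

View pics/w11c.png

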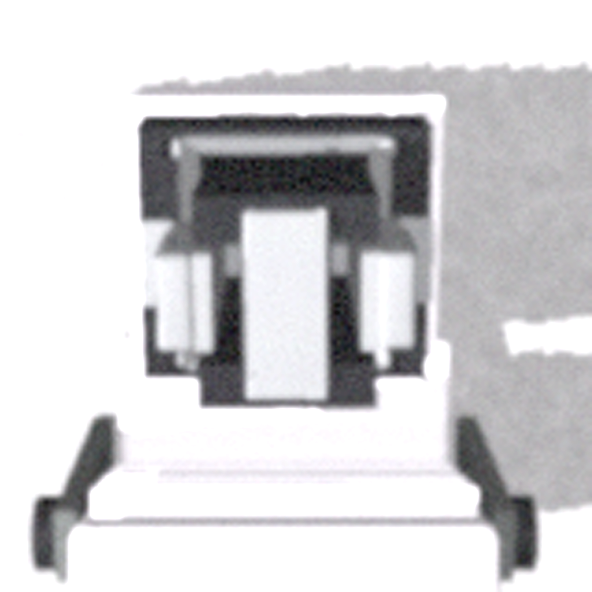

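View pics/s11c.png

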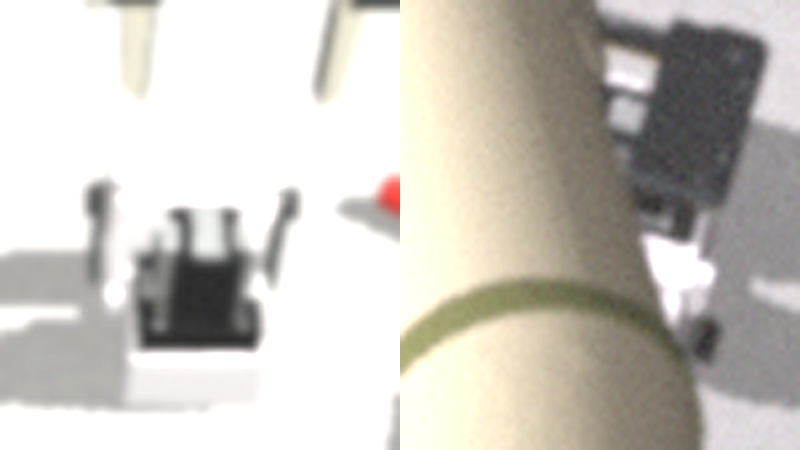

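```bash
python3 - <<'E'
from h import *
d=load("w11");k=3.7;c=lambda x,y:(200+x/k-.365,130+y/k-.365)
for zb in (.020,.025,.030,.033):
    P=lambda x,y:plane(d,c(x,y),zb+.086)
    L=[P(156,y) for y in (250,352)];Rr=[P(415,y) for y in (250,352)]
    v=np.mean(L,0)-np.mean(Rr,0);m=np.mean(L+Rr,0)
    la=[plane(d,c(x,y),zb+.09) for x,y in((243,209),(328,209),(328,400),(243,400))]
    m2=np.mean(la,0)
    print(zb,"mid",m[:2].round(4),m2[:2].round(4),"width",np.linalg.norm(v).round(4),"label",np.linalg.norm(la[0]-la[1]).round(4),np.linalg.norm(la[1]-la[2]).round(4),"yaw",np.degrees(np.arctan2(v[1],v[0])).round(2),"off",(m[:2]-[.5321,.2153]).round(4))
E
```

```text
0.02 mid [0.5307 0.2157] [0.5306 0.2157] width 0.0579 label 0.0184 0.0435 yaw 72.75 off [-0.0014  0.0004]
0.025 mid [0.5319 0.2153] [0.5318 0.2153] width 0.0569 label 0.0181 0.0427 yaw 72.75 off [-0.0002 -0.    ]
0.03 mid [0.5331 0.2149] [0.5331 0.2149] width 0.0558 label 0.0177 0.0419 yaw 72.75 off [ 0.001  -0.0004]
0.033 mid [0.5338 0.2147] [0.5338 0.2147] width 0.0552 label 0.0175 0.0414 yaw 72.75 off [ 0.0017 -0.0006]
```

```bash
python3 - <<'E'
from workcell import arm
print(arm.hand_in())
E
```

```text
the job is handed in; nothing more can be done
None
```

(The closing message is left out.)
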